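# Square up the stacked pastry boxes

## Task

The top one of the two pastry boxes in the stack has been knocked askew. Nudge it along until its sides are flush with the box beneath all the way round, then take your hand away. Push it only: do not lift or tip it, leave the lower box where it stands, and do not disturb the cups, the sugar shaker or the tea carton.

Things in the scene. Friction and masses are not known exactly. Their poses are not given: they have to be found in the camera images.
- lower_box: lower of two identical flat maroon cardboard pastry boxes, lid with a gold-edged panel of diamond pastries; 160 (its x) x 220 (its y) x 42 mm high, about 0.6 kg, loose on the steel table, turned up to 0.3 rad. Origin: centre of its underside; z up. Held by friction alone: the top box sliding on it does not drag it along, but it must not shift more than about 1 cm
- lower_corner (a point): the near left (-x, +y) corner of the lower box at its top edge, 80 mm and 110 mm from its middle; shows whether that box has been shifted or turned
- top_box: upper, identical box (same size, axes and origin), flat and loose on the lower one: underside at z = 42 mm, top at 84 mm. Starts turned counter-clockwise 0.14 to 0.32 rad against the lower box and shifted up to 45 mm along the lower box's x and y. Slides under a push of a few newtons, stays where left. Squared up, its origin is 42 mm straight above the lower box's and their axes agree
- cup_stack: a nested stack of orange paper cups, 72 mm across and 164 mm high, standing loose on the table to the left (+y) of the boxes; origin: centre of its underside
- sugar_shaker: a clear sugar shaker with a steel top, 72 mm across and 155 mm high, loose on the table to the right (-y) of the boxes, beyond the tea carton; origin: centre of its underside
- tea_carton: a blue carton of tea, 75 (x) x 130 (y) x 80 mm high, loose on the table to the right (-y) of the boxes; origin: centre of its underside

How it is judged:
By the outcome, as a careful person would: the job done as asked, in the order asked, and still so for the second after the job is handed in, with the robot touching nothing.
It also fails if it takes over 72 s, if anything falls off the work surface, if the arm or the gripper's body presses on something with over 40 N, if the wrist force passes 120 N, or if a joint passes its speed limit or range.

## Robot

A 6-joint arm with a two-finger parallel gripper is mounted at the origin on the work surface. World frame = base frame: x ahead of the robot, y to its left, z up, the work surface at z = 0. Lengths are in m, angles in rad, forces in N, time in s.
With the tool pointing down it reaches from about 0.375 to 0.9 m from the base axis. Payload 3.1 kg.
Tool frame: the origin (TCP) lies between the finger pads; the fingertips stand 8 mm ahead of it and the grasp point (between the pads) lies 11 mm behind it; z points along the fingers, y is the line along which they close (so a half turn about z gives the same grasp; the last joint's range is limited). The gripper opens to 87 mm and grips with 3 to 60 N. Pads are 19 mm wide; open, the fingers measure 117 mm over their backs; the gripper's body (75 mm by 190 mm) begins 51 mm behind the grasp point.
Start: joints at [-1.29, 0.527, 1.433, -0, 1.181, -0.178], TCP at [0.277, -0.56, 0.231] pointing down, gripper open.
Joint ranges: [-3.08, 3.08], [-0.75, 2.2], [0.22, 2.44], [-1.43, 4.57], [0, 2.65], [-2.85, 2.85]. Speed limits (rad/s): [2.79, 2.79, 3.14, 3.14, 3.14, 3.14].

## Interface

Orientations are given as a unit quaternion [x, y, z, w].
In Python, from rig import robot gives the robot as it stands.
- The arm moves only by the tool move_arm, never from a script. Its argument "motion" is text: rows parted by semicolons, each of 5 numbers parted by spaces: the opening, from -1 (shut) to 1 (fully open), then the shift along the tool's x, y, z normalised to -1 to 1, where 1 is 0.2 m, then the turn about the tool's z normalised to -1 to 1, where 1 is pi rad. A call has 1 to 12 rows; each row is the pose to reach, as a shift and turn from the pose commanded when the call began, along the tool's axes at that moment, turning the shorter way round; what a row does not reach only later rows make up. A row lasts 1/12 s, in which the tool goes at most 41.7 mm and 7.16 degrees, less where a joint would pass 70% of its speed; a pose out of reach is approached as far as the arm can. A call with a number of a shift or a turn outside -1 to 1 is refused whole. A call with a gripper value outside its range is refused whole. The fingers move at their own pace and stop on an object; "newtons" is the grip in N (left out, the last holds). Time passes only in rows, so rows that repeat a pose let the fingers close. It gives the time, the measured TCP pose, the force, the opening and the grip force at its end, in the units of the state.
- robot.get_obs(): the state, without advancing time (a new reading comes with each control period).
- robot.camera(name): name is "scene" or "side" or "wrist"; returns (picture, depth): 420x560x3 uint8, red, green, blue; 420x560 float32, m along the optical axis (not along the pixel's ray), 0 where there is no reading.
- robot.camera_model(name): a dict with "mtx" (3x3 intrinsics, pixels), "D" ([k1, k2, p1, p2, k3] as OpenCV has them; the pictures are not rectified), "position" and "attitude" of the camera in the world. Camera axes: x right, y down, z forward; pixel columns grow to the right and rows downward; lengths in m; the calibration is good to about 2 mm. A picture is of the moment at which its call begins: read the wrist's pose just before it. camera_model takes no time and is no camera call; for the wrist camera it gives the pose at the moment of the call.
- robot.hand_in(): hands the job in; it is judged then, once.
The state is a dict: "time": time; "q": joint angles; "joint_velocities": joint speeds; "joint_torque": joint torques, N m; "position": TCP position; "tool_rot": TCP orientation; "ft_force": force on the tool from outside, world axes, zero at the start; "moment": the same for the moment, N m; "grip_width": finger opening in m; "grip_force": force on a finger pad.
Only numpy, scipy, OpenCV 4.12 (cv2) and the standard library are available. Lean on these libraries where they do the work, as an engineer would, in place of code of your own. Each camera call takes 0.05 s, during which the arm holds its last target. There are 200 camera calls.

## Working session

There is one attempt and no reset: what is moved stays moved. The work goes in short steps, Python scripts to look and compute and a tool call to move; the robot and the scene stay as the last step left them, time stands still between calls to the robot, and variables do not carry over. Pictures are saved under pics/ and viewed, at most 10 in all, crops included, and the job is handed in when it is done.

Besides the shell and the picture viewer there is one more tool, called in YAML: its name, and indented under it one key for each argument. move_arm: Moves the arm, as the interface text tells. Its arguments: {"type":"object","properties":{"motion":{"type":"string"},"newtons":{"type":"number"}},"required":["motion"]}

```bash
mkdir -p pics; cat > h.py <<'E'
import numpy as np, cv2
from rig import robot
from scipy.spatial.transform import Rotation as R
def cloud(n):
    pic,d=robot.camera(n); m=robot.camera_model(n)
    return pic,d,m
def rot(m):
    a=np.array(m["attitude"],float)
    return a if a.shape==(3,3) else R.from_quat(a).as_matrix()
def world(m,px,depth):
    px=np.array(px,float).reshape(-1,1,2)
    u=cv2.undistortPoints(px,np.array(m["mtx"],float),np.array(m["D"],float)).reshape(-1,2)
    c=np.c_[u,np.ones(len(u))]*np.reshape(depth,(-1,1))
    return c@rot(m).T+np.array(m["position"])
def full(n):
    pic,d,m=cloud(n)
    v,u=np.nonzero(d>0)
    P=world(m,np.c_[u,v],d[v,u])
    return pic,u,v,P
E
python3 - <<'E'
from h import *
for n in("scene","side"):
    pic,u,v,P=full(n); cv2.imwrite(f"pics/{n}0.png",pic[...,::-1])
    np.savez(f"{n}0.npz",pic=pic,u=u,v=v,P=P)
    print(n,robot.camera_model(n))
print(robot.get_obs())
E
```

```text
scene {'mtx': array([[419.4311012 ,   0.        , 278.51577791],
       [  0.        , 419.4311012 , 208.21303536],
       [  0.        ,   0.        ,   1.        ]]), 'D': array([0.00475981, 0.        , 0.        , 0.        , 0.        ]), 'position': array([ 1.58087634, -0.06795728,  0.68978587]), 'attitude': array([ 0.64621954,  0.58743055, -0.33670591, -0.35207212])}
side {'mtx': array([[383.21911769,   0.        , 278.60524615],
       [  0.        , 383.21911769, 208.24179724],
       [  0.        ,   0.        ,   1.        ]]), 'D': array([-0.08433106,  0.        ,  0.        ,  0.        ,  0.        ]), 'position': array([0.50980953, 0.83931836, 0.64097523]), 'attitude': array([-0.04079013,  0.89023996, -0.45349331,  0.01236103])}
{'time': 0.1, 'q': array([-1.28951992e+00,  5.28386132e-01,  1.43374311e+00, -5.99464272e-06,
        1.18138029e+00, -1.78510414e-01]), 'joint_velocities': array([-0.00072392, -0.00227499, -0.00283515,  0.00085167, -0.0001554 ,
       -0.00136542]), 'joint_torque': array([-9.68558038e-05, -4.40986741e+01, -1.77151000e+01,  6.36351923e-02,
        5.34179597e-02, -3.82989469e-05]), 'position': array([ 0.27719172, -0.55947502,  0.2296714 ]), 'tool_rot': array([ 9.73689983e-01,  2.27874744e-01, -5.19939212e-05, -9.57030858e-04]), 'ft_force': array([-0.67907805, -0.31641136, -0.29399526]), 'moment': array([-0.0327279 , -0.00260053, -0.01259583]), 'grip_force': 0.0, 'grip_width': 0.08715289219075573}
```

View pics/scene0.png

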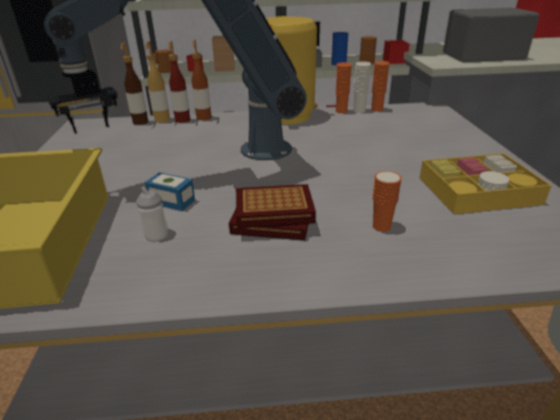

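View pics/side0.png

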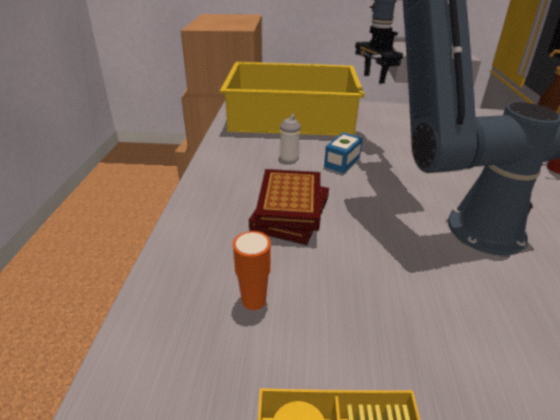

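```bash
cat > fit.py <<'E'
from h import *
from scipy.optimize import least_squares
def rect(P,g0=None,z0=.084):
    # top face points -> min area rect
    s=P[(abs(P[:,2]-z0)<.006)]
    r=cv2.minAreaRect((s[:,:2]*1000).astype(np.float32)); return r,s
E
python3 - <<'E'
from h import *
for n in("scene","side"):
    z=np.load(f"{n}0.npz"); P=z["P"]; 
    k=(P[:,0]>.2)&(P[:,0]<1)&(abs(P[:,1])<.6)&(P[:,2]>-.02)&(P[:,2]<.3); P=P[k]; c=z["pic"][z["v"],z["u"]][k].astype(int)
    print(n,np.histogram(P[:,2],bins=np.arange(-.02,.2,.004))[0])
    s=P[abs(P[:,2]-.084)<.006]
    lab=np.zeros((1000,1200),np.uint8); ij=((s[:,:2]+[0,.6])*1000).astype(int); lab[ij[:,0],ij[:,1]]=1
    lab=cv2.morphologyEx(lab,cv2.MORPH_CLOSE,np.ones((7,7)))
    N,L,st,ce=cv2.connectedComponentsWithStats(lab)
    for i in range(1,N):
        if st[i,4]>800:
            q=s[L[ij[:,0],ij[:,1]]==i]
            print(st[i,4],cv2.minAreaRect((q[:,:2]*1000).astype(np.float32)),q.mean(0))
E
```

```text
scene [  669   651   684  9367 39262  1427   370   373   378   395   387   376
   384   355   493   437   417   606   543   485   486   613   432   483
   923  2043   258   206   242   223   203   249   219   232   263   241
   267   238   272   235   133    88    89    34   126   413   349   839
     5     0     0     0     0     0]
28861 ((546.3432006835938, -8.205642700195312), (218.05096435546875, 165.850830078125), 89.59132385253906) [ 0.55208729 -0.00928994  0.08133324]
934 ((659.9340209960938, -538.5322265625), (68.030029296875, 344.8841552734375), 80.57992553710938) [ 0.72369399 -0.5467561   0.08408591]
side [    0     0     0    20 25143 47773   775   317   318   359   369   371
   367   410   445   578   490   503  1005   777   588   542  1046   744
   382  1692  1898   186   171   248   183   191   247   167   252   221
   189   265   195   201   252   188   196   185    51   489   591   321
   100     1     0     0     0     0]
5522 ((380.09759521484375, -326.9149475097656), (135.6910400390625, 77.62075805664062), 61.18617248535156) [ 0.38177173 -0.32149897  0.08097666]
1254 ((443.4961242675781, -543.7070922851562), (238.9801483154297, 13.112069129943848), 2.034761428833008) [ 0.44331019 -0.54289194  0.08409435]
33118 ((542.9880981445312, -3.2523117065429688), (224.89508056640625, 159.91595458984375), 89.85234832763672) [0.54200109 0.00999728 0.08416101]
```

The top box is near (0.545, -0.005) with its yaw near 0. The lower box sticks out clockwise beneath it. The cups are at scene pixel (385,200), with the carton and shaker on the -y side. Next I measure the obstacles and find the wrist camera offset.

```bash
python3 - <<'E'
from h import *
for n in("scene","side"):
    z=np.load(f"{n}0.npz"); P=z["P"]; c=z["pic"][z["v"],z["u"]].astype(int)
    k=(P[:,0]>.25)&(P[:,0]<.95)&(P[:,1]>-.4)&(P[:,1]<.35)&(P[:,2]>.015)&(P[:,2]<.2)
    s=P[k]; ij=((s[:,:2]+[0,.6])*500).astype(int); lab=np.zeros((500,500),np.uint8); lab[ij[:,0],ij[:,1]]=1
    lab=cv2.morphologyEx(lab,cv2.MORPH_CLOSE,np.ones((3,3)))
    N,L,st,ce=cv2.connectedComponentsWithStats(lab)
    for i in range(1,N):
        q=s[L[ij[:,0],ij[:,1]]==i]
        if len(q)>150: print(n,len(q),q.min(0).round(3),q.max(0).round(3))
    # lower box ledge and sides
    b=P[k&(P[:,0]>.4)&(P[:,0]<.7)&(abs(P[:,1])<.17)]
    l=b[(b[:,2]<.05)]
    img=np.zeros((300,340),np.uint8)
    np.save(n+"low.npy",l)
    h=cv2.convexHull((l[:,:2]*1000).astype(np.float32))
    print(len(l),cv2.minAreaRect(h))
o=robot.get_obs(); m=robot.camera_model("wrist"); T=R.from_quat(o["tool_rot"])
print("cam in tool",T.inv().apply(m["position"]-o["position"]),(T.inv()*R.from_quat(m["attitude"])).as_matrix().round(3),m["mtx"][0,0])
# plot both
can=np.full((600,680,3),255,np.uint8)
for n,col in(("scene",(0,0,255)),("side",(255,0,0))):
    z=np.load(f"{n}0.npz"); P=z["P"]
    for x,y,zz in P[(P[:,2]>.015)&(P[:,2]<.1)&(P[:,0]>.4)&(P[:,0]<.7)&(abs(P[:,1])<.17)]:
        cc=col if zz<.05 else ((180,220,180) if zz>.078 else (200,200,80))
        cv2.circle(can,(int((y+.17)*2000),int((x-.4)*2000)),1,cc,-1)
cv2.imwrite("pics/plan.png",can)
E
```

```text
scene 1114 [ 0.325 -0.399  0.015] [ 0.448 -0.256  0.08 ]
scene 3729 [ 0.462 -0.142  0.015] [0.647 0.102 0.086]
scene 1092 [ 0.55  -0.385  0.015] [ 0.603 -0.316  0.152]
scene 1302 [0.562 0.262 0.015] [0.64  0.334 0.163]
838 ((610.6184692382812, -28.439300537109375), (245.2423095703125, 94.06449890136719), 66.75544738769531)
side 1007 [ 0.316 -0.391  0.015] [ 0.445 -0.251  0.085]
side 4258 [ 0.435 -0.116  0.015] [0.644 0.115 0.088]
side 742 [ 0.529 -0.36   0.015] [ 0.599 -0.309  0.154]
side 2328 [0.564 0.266 0.015] [0.635 0.339 0.166]
731 ((540.9159545898438, -1.6677398681640625), (232.06983947753906, 181.18772888183594), 80.9900131225586)
cam in tool [ 0.081381    0.00022916 -0.15360878] [[-0.001 -0.956 -0.293]
 [ 1.    -0.001 -0.   ]
 [ 0.    -0.293  0.956]] 371.84666770524893
```

View pics/plan.png

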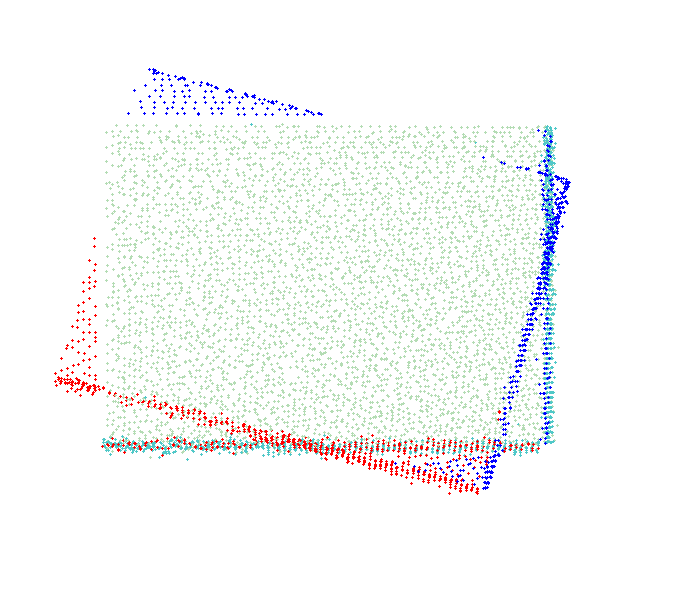

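The plan view shows the lower box clearly:
- **Corners (px):** (152,69), (568,180), (485,488) and (56,380).
- **Lower box pose:** centre about (0.5395, -0.012), yaw about -0.26.
- **Top box:** nearly concentric with it, yaw about 0.

I'll push alternately on the near-left and far-right with the open gripper set square to the lower box.

```bash
cat > go.py <<'E'
import sys
from h import *
C=np.array([.5395,-.012]); Y=-.261
U=np.array([np.cos(Y),np.sin(Y)]); V=np.array([-U[1],U[0]])
def go(u,v,z,rel):
    o=robot.get_obs(); T=R.from_quat(o["tool_rot"]); t=np.r_[C+u*U+v*V,z]
    d=T.inv().apply(t-o["position"])/.2
    tx=T.apply([1,0,0]); yaw=np.arctan2(tx[1],tx[0])
    turn=-((Y+rel-yaw+np.pi)%(2*np.pi)-np.pi)/np.pi
    p=o["position"][:2]-C
    print("t",round(o["time"],2),"at uvz",(p@U).round(4),(p@V).round(4),o["position"][2].round(4),"yawrel",(yaw-Y).round(3),"F",np.round(o["ft_force"],1))
    print("norm shift",d.round(4),"turn",round(turn,4))
if __name__=="__main__": go(*map(float,sys.argv[1:]))
E
python3 go.py -.13 .04 .231 0
```

```text
t 0.1 at uvz -0.1122 -0.5966 0.2297 yawrel 0.721 F [-0.7 -0.3 -0.3]
norm shift [ 2.0337e+00 -2.4503e+00 -1.3000e-03] turn 0.2294
```

move_arm:
  motion: "1 .68 -.82 0 0; 1 .68 -.82 0 0; 1 .68 -.82 0 0; 1 .68 -.82 0 0; 1 .68 -.82 0 0; 1 .68 -.82 0 0; 1 .68 -.82 0 0"

```text
time: 0.68
position: [0.3265, -0.3496, 0.2304]
tool_rot: [0.973, 0.23, -0.0, -0.001]
ft_force: [-0.0, -0.9, 0.1]
grip_width: 0.0868
grip_force: 0.0
```

move_arm:
  motion: "1 .68 -.82 0 0; 1 .68 -.82 0 0; 1 .68 -.82 0 0; 1 .68 -.82 0 0; 1 .68 -.82 0 0; 1 .68 -.82 0 0; 1 .68 -.82 0 0"

```text
time: 1.27
position: [0.3764, -0.1446, 0.2307]
tool_rot: [0.973, 0.23, 0.0, 0.0]
ft_force: [-0.7, -0.7, 0.4]
grip_width: 0.087
grip_force: 0.0
```

move_arm:
  motion: "1 .67 -.81 0 .229; 1 .67 -.81 0 .229; 1 .67 -.81 0 .229; 1 .67 -.81 0 .229; 1 .67 -.81 0 .229; 1 .67 -.81 0 .229; 1 .67 -.81 0 .229; 1 .67 -.81 0 .229; 1 .67 -.81 0 .229; 1 .67 -.81 0 .229; 1 .67 -.81 0 .229"

```text
time: 2.18
position: [0.4242, 0.0574, 0.2305]
tool_rot: [0.992, -0.13, 0.0, 0.0]
ft_force: [0.2, 0.3, -0.0]
grip_width: 0.0867
grip_force: 0.0
```

```bash
python3 go.py -.13 .04 .066 0
```

```text
t 2.18 at uvz -0.1293 0.0373 0.2305 yawrel 0.0 F [ 0.2  0.3 -0. ]
norm shift [-0.0035 -0.0137  0.8224] turn 0.0001
```

move_arm:
  motion: "1 0 -.015 .3 0; 1 0 -.015 .5 0; 1 0 -.015 .65 0; 1 0 -.015 .75 0; 1 0 -.015 .823 0; 1 0 -.015 .823 0; 1 0 -.015 .823 0"

```text
time: 2.77
position: [0.4244, 0.0611, 0.0655]
tool_rot: [0.992, -0.13, -0.001, 0.0]
ft_force: [0.5, -0.4, 0.7]
grip_width: 0.0872
grip_force: 0.0
```

move_arm:
  motion: "1 .03 0 0 0; 1 .055 0 0 0; 1 .075 0 0 0; 1 .095 0 0 0; 1 .11 0 0 0; 1 .125 0 0 0; 1 .14 0 0 0; 1 .155 0 0 0; 1 .17 0 0 0; 1 .185 0 0 0; 1 .195 0 0 0; 1 .2 0 0 0"

```text
time: 3.77
position: [0.4619, 0.0526, 0.0665]
tool_rot: [0.992, -0.129, -0.001, -0.0]
ft_force: [-3.7, 3.7, 1.9]
grip_width: 0.0868
grip_force: 2.3
```

```bash
cat > meas.py <<'E'
from h import *
from go import C,U,V,Y
# per camera & face: offset at face middle + slope for both boxes
def line(cam,P,ax):
    q=P[:,:2]-C; a,b=(q@U,q@V) if ax=="u" else (q@V,q@U)
    out=[]
    for lo,hi in((.008,.034),(.05,.076)):
        k=(P[:,2]>lo)&(P[:,2]<hi)&(abs(b)<(.15))&(a>.04)&(a<.14)
        A=np.c_[b[k],np.ones(k.sum())].astype(np.float64); y=a[k]; w=np.ones(len(y),bool)
        # RANSAC via cv2 fitLine huber
        if k.sum()<30: out.append(None); continue
        for _ in range(6):
            s=np.linalg.lstsq(A[w],y[w],rcond=None)[0]; r=y-A@s; w=abs(r)<max(.0025,1.5*np.median(abs(r)))
        out.append((s[1]*1000,s[0],A[w,0].min()*1000,A[w,0].max()*1000,w.sum()))
    print(cam,ax,[None if o is None else np.round(o,3).tolist() for o in out])
for n,ax in(("scene","u"),("side","v")):
    pic,u,v,P=full(n); line(n,P,ax); np.savez(n+"1.npz",pic=pic,P=P)
    s=P[(abs(P[:,2]-.084)<.007)&(P[:,0]>.38)&(P[:,0]<.72)&(abs(P[:,1])<.2)]; q=s[:,:2]-C
    q=np.c_[q@U,q@V]*1000
    g=lambda x:[np.percentile(x,.5).round(1),np.percentile(x,99.5).round(1)]
    print("  top rect",np.round(cv2.minAreaRect(q.astype(np.float32))[0],1),cv2.minAreaRect(q.astype(np.float32))[1:],g(q[:,0]),g(q[:,1]))
E
python3 go.py -.13 .04 .066 0; python3 meas.py
```

```text
t 3.77 at uvz -0.0916 0.0424 0.0665 yawrel 0.002 F [-3.7  3.7  1.9]
norm shift [-0.1918  0.0113  0.003 ] turn 0.0008
scene u [[81.433, -0.001, -113.449, 105.444, 363.0], [98.214, -0.168, -98.479, 115.569, 548.0]]
  top rect [ 1.9 -5.4] ((200.97763061523438, 221.63572692871094), 9.280603408813477) [np.float64(-81.3), np.float64(111.1)] [np.float64(-116.4), np.float64(111.1)]
side v [[108.969, 0.002, -81.053, 78.993, 449.0], [108.104, 0.162, -102.291, 76.281, 503.0]]
  top rect [5.6 0.7] ((180.90451049804688, 227.74212646484375), 9.4619779586792) [np.float64(-95.3), np.float64(104.9)] [np.float64(-109.3), np.float64(118.7)]
```

move_arm:
  motion: "1 -.08 0 0 0; 1 -.15 0 0 0; 1 -.15 0 -.2 0; 1 -.15 0 -.4 0; 1 -.15 0 -.6 0; 1 -.15 0 -.6 0"

```text
time: 4.37
position: [0.4406, 0.0587, 0.1927]
tool_rot: [0.992, -0.129, 0.009, 0.0]
ft_force: [1.4, 0.4, 0.9]
grip_width: 0.087
grip_force: 0.0
```

```bash
python3 go.py .142 -.045 .186 0
```

```text
t 4.37 at uvz -0.1138 0.0428 0.1927 yawrel 0.001 F [1.4 0.4 0.9]
norm shift [1.2777 0.4406 0.0563] turn 0.0004
```

move_arm:
  motion: "1 .65 .2 0 0; 1 .65 .2 0 0; 1 .65 .2 0 0; 1 .65 .2 0 0; 1 .65 .2 0 0"

```text
time: 4.78
position: [0.5545, -0.0155, 0.1866]
tool_rot: [0.991, -0.131, 0.004, 0.001]
ft_force: [0.9, -0.5, -0.4]
grip_width: 0.0868
grip_force: 0.0
```

move_arm:
  motion: "1 .66 .22 0 0; 1 .66 .22 0 0; 1 .66 .22 0 0; 1 .66 .22 0 0; 1 .66 .22 0 0; 1 .66 .22 0 0"

```text
time: 5.28
position: [0.6648, -0.0886, 0.1852]
tool_rot: [0.992, -0.13, -0.001, -0.0]
ft_force: [-0.1, 1.2, 0.1]
grip_width: 0.0872
grip_force: 0.0
```

```bash
python3 go.py .142 -.045 .066 0
```

```text
t 5.28 at uvz 0.1408 -0.0416 0.1852 yawrel 0.001 F [-0.1  1.2  0.1]
norm shift [0.0073 0.017  0.5959] turn 0.0002
```

move_arm:
  motion: "1 .015 .015 .2 0; 1 .015 .015 .35 0; 1 .015 .015 .5 0; 1 .015 .015 .596 0; 1 .015 .015 .596 0; 1 .015 .015 .596 0"

```text
time: 5.78
position: [0.6656, -0.0908, 0.066]
tool_rot: [0.992, -0.129, -0.002, -0.0]
ft_force: [0.0, -0.2, 0.1]
grip_width: 0.0866
grip_force: 0.0
```

move_arm:
  motion: "1 -.04 0 0 0; 1 -.08 0 0 0; 1 -.105 0 0 0; 1 -.125 0 0 0; 1 -.145 0 0 0; 1 -.165 0 0 0; 1 -.185 0 0 0; 1 -.205 0 0 0; 1 -.225 0 0 0; 1 -.245 0 0 0; 1 -.26 0 0 0; 1 -.262 0 0 0"

```text
time: 6.78
position: [0.6164, -0.0788, 0.0666]
tool_rot: [0.992, -0.129, -0.001, -0.0]
ft_force: [2.7, -3.1, 0.9]
grip_width: 0.0872
grip_force: 1.6
```

```bash
python3 go.py .142 -.045 .066 0;python3 meas.py
```

```text
t 6.78 at uvz 0.0915 -0.0447 0.0666 yawrel 0.001 F [ 2.7 -3.1  0.9]
norm shift [0.2524 0.002  0.0026] turn 0.0004
scene u [[81.456, -0.005, -112.031, 105.473, 487.0], [80.251, -0.02, -91.373, 115.609, 460.0]]
  top rect [12.6  4.5] ((188.01686096191406, 219.8363494873047), 1.3224948644638062) [np.float64(-79.3), np.float64(105.2)] [np.float64(-102.1), np.float64(114.1)]
side v [[109.147, 0.005, -80.204, 79.539, 458.0], [117.142, 0.016, -84.023, 75.075, 482.0]]
  top rect [10.6  7.9] ((184.9554901123047, 224.8978271484375), 1.1509006023406982) [np.float64(-82.2), np.float64(90.8)] [np.float64(-99.8), np.float64(119.3)]
```

move_arm:
  motion: "1 .08 0 0 0; 1 .15 0 0 0; 1 .15 0 0 0; 1 .15 0 -.2 0; 1 .15 0 -.4 0; 1 .15 0 -.6 0; 1 .15 0 -.6 0"

```text
time: 7.47
position: [0.6493, -0.0868, 0.1942]
tool_rot: [0.992, -0.13, 0.005, 0.0]
ft_force: [0.3, -0.4, 0.9]
grip_width: 0.087
grip_force: 0.0
```

```bash
python3 go.py 0 .145 .186 1.5708
```

```text
t 7.47 at uvz 0.1254 -0.044 0.1942 yawrel 0.001 F [ 0.3 -0.4  0.9]
norm shift [-0.626  -0.9455  0.035 ] turn -0.4996
```

move_arm:
  motion: "1 -.62 -.945 0 -.4; 1 -.62 -.945 0 -.4; 1 -.62 -.945 0 -.4; 1 -.62 -.945 0 -.4; 1 -.62 -.945 0 -.4; 1 -.62 -.945 0 -.4; 1 -.62 -.945 0 -.4; 1 -.62 -.945 0 -.4; 1 -.62 -.945 0 -.4; 1 -.62 -.945 0 -.4; 1 -.62 -.945 0 -.4; 1 -.62 -.945 0 -.4"

```text
time: 8.47
position: [0.573, 0.1281, 0.1858]
tool_rot: [0.879, 0.477, -0.002, -0.001]
ft_force: [1.0, 0.8, -0.5]
grip_width: 0.0873
grip_force: 0.0
```

move_arm:
  motion: "1 0 0 0 -.1; 1 0 0 0 -.1; 1 0 0 0 -.1; 1 0 0 0 -.1; 1 0 0 0 -.1"

```text
time: 8.88
position: [0.5742, 0.1277, 0.1864]
tool_rot: [0.794, 0.608, -0.001, -0.001]
ft_force: [0.4, -0.0, -0.2]
grip_width: 0.087
grip_force: 0.0
```

```bash
python3 go.py 0 .145 .066 1.5708
```

```text
t 8.88 at uvz -0.0025 0.144 0.1864 yawrel 1.568 F [ 0.4 -0.  -0.2]
norm shift [0.0054 0.0135 0.6018] turn -0.0008
```

move_arm:
  motion: "1 .005 .01 .2 -.0008; 1 .005 .01 .35 -.0008; 1 .005 .01 .5 -.0008; 1 .005 .01 .6 -.0008; 1 .005 .01 .6 -.0008; 1 .005 .01 .6 -.0008"

```text
time: 9.38
position: [0.5762, 0.1281, 0.0658]
tool_rot: [0.793, 0.61, -0.001, -0.001]
ft_force: [0.4, -0.3, -0.3]
grip_width: 0.0875
grip_force: 0.0
```

move_arm:
  motion: "1 -.03 0 0 0; 1 -.05 0 0 0; 1 -.06 0 0 0; 1 -.07 0 0 0; 1 -.08 0 0 0; 1 -.09 0 0 0; 1 -.1 0 0 0; 1 -.11 0 0 0; 1 -.118 0 0 0; 1 -.118 0 0 0; 1 -.118 0 0 0"

```text
time: 10.3
position: [0.5727, 0.1058, 0.0675]
tool_rot: [0.792, 0.61, 0.002, 0.001]
ft_force: [3.5, 5.0, 2.7]
grip_width: 0.0871
grip_force: 2.5
```

```bash
python3 go.py 0 .145 .066 1.5708;python3 meas.py
```

```text
t 10.3 at uvz 0.0017 0.1224 0.0675 yawrel 1.574 F [3.5 5.  2.7]
norm shift [ 0.113  -0.0081  0.0074] turn 0.0011
scene u [[81.571, -0.004, -113.213, 105.584, 502.0], [79.139, -0.002, -110.196, 109.94, 527.0]]
  top rect [-0.5 10.7] ((242.2172393798828, 166.6488037109375), 89.79679107666016) [np.float64(-79.4), np.float64(81.3)] [np.float64(-109.5), np.float64(125.7)]
side v [[108.969, 0.004, -80.976, 79.357, 453.0], [112.432, 0.004, -82.777, 77.157, 413.0]]
  top rect [-2.6 14.3] ((160.21189880371094, 244.96063232421875), 0.14987652003765106) [np.float64(-82.6), np.float64(73.7)] [np.float64(-105.4), np.float64(135.6)]
```

move_arm:
  motion: "1 -.006 0 0 0; 1 -.012 0 0 0; 1 -.018 0 0 0; 1 -.018 0 0 0; 1 -.018 0 0 0"

```text
time: 10.82
position: [0.5715, 0.1026, 0.0674]
tool_rot: [0.792, 0.61, 0.001, 0.0]
ft_force: [2.2, 4.5, 3.5]
grip_width: 0.087
grip_force: 2.7
```

```bash
python3 go.py 0 .145 .066 1.5708;python3 meas.py
```

```text
t 10.82 at uvz 0.0013 0.1189 0.0674 yawrel 1.574 F [2.2 4.5 3.5]
norm shift [ 0.1303 -0.0062  0.0074] turn 0.0011
scene u [[81.68, -0.006, -113.14, 105.512, 482.0], [78.75, -0.007, -113.716, 104.553, 510.0]]
  top rect [-1.2  6.5] ((166.9686279296875, 243.1785430908203), 0.11549003422260284) [np.float64(-80.3), np.float64(81.4)] [np.float64(-112.5), np.float64(120.7)]
side v [[108.977, 0.004, -79.932, 79.662, 452.0], [108.987, 0.005, -83.024, 75.858, 393.0]]
  top rect [-4.4 10.6] ((243.71669006347656, 159.5778045654297), 89.63426208496094) [np.float64(-83.1), np.float64(72.2)] [np.float64(-110.0), np.float64(131.1)]
```

move_arm:
  motion: "1 .08 0 0 0; 1 .15 0 0 0; 1 .15 0 0 0; 1 .15 0 -.2 0; 1 .15 0 -.4 0; 1 .15 0 -.6 0; 1 .15 0 -.6 0; 1 .15 0 -.6 0"

```text
time: 11.58
position: [0.5791, 0.1305, 0.1892]
tool_rot: [0.792, 0.611, 0.002, 0.002]
ft_force: [-0.0, -0.4, -0.6]
grip_width: 0.0873
grip_force: 0.0
```

```bash
python3 go.py -.118 -.003 .186 0.002
```

```text
t 11.58 at uvz 0.0015 0.1479 0.1892 yawrel 1.575 F [-0.  -0.4 -0.6]
norm shift [-0.7521 -0.6009  0.0126] turn 0.5008
```

move_arm:
  motion: "1 -.752 -.601 0 .4; 1 -.752 -.601 0 .4; 1 -.752 -.601 0 .4; 1 -.752 -.601 0 .4; 1 -.752 -.601 0 .4; 1 -.752 -.601 0 .4; 1 -.752 -.601 0 .4; 1 -.752 -.601 0 .4; 1 -.752 -.601 0 .4; 1 -.752 -.601 0 .4; 1 -.752 -.601 0 .4; 1 -.752 -.601 0 .4"

```text
time: 12.58
position: [0.422, 0.016, 0.1856]
tool_rot: [1.0, 0.03, -0.002, -0.0]
ft_force: [0.6, 0.2, 0.4]
grip_width: 0.0872
grip_force: 0.0
```

move_arm:
  motion: "1 0 0 0 .1; 1 0 0 0 .1; 1 0 0 0 .1; 1 0 0 0 .1; 1 0 0 0 .1; 1 0 0 0 .1"

```text
time: 13.08
position: [0.423, 0.016, 0.1864]
tool_rot: [0.992, -0.127, -0.001, -0.0]
ft_force: [-0.2, 0.0, -0.3]
grip_width: 0.0871
grip_force: 0.0
```

```bash
python3 go.py -.118 -.003 .066 0.002
```

```text
t 13.08 at uvz -0.1198 -0.003 0.1864 yawrel 0.007 F [-0.2  0.  -0.3]
norm shift [0.0094 0.     0.6021] turn 0.0015
```

move_arm:
  motion: "1 0 0 .2 .0015; 1 0 0 .35 .0015; 1 0 0 .5 .0015; 1 0 0 .6 .0015; 1 0 0 .6 .0015; 1 0 0 .6 .0015"

```text
time: 13.58
position: [0.4227, 0.0161, 0.066]
tool_rot: [0.992, -0.13, -0.002, -0.0]
ft_force: [0.1, -0.4, -0.9]
grip_width: 0.087
grip_force: 0.0
```

move_arm:
  motion: "1 .04 0 0 0; 1 .08 0 0 0; 1 .1 0 0 0; 1 .11 0 0 0; 1 .12 0 0 0; 1 .13 0 0 0; 1 .138 0 0 0; 1 .146 0 0 0; 1 .146 0 0 0; 1 .146 0 0 0"

```text
time: 14.42
position: [0.4481, 0.0094, 0.0665]
tool_rot: [0.992, -0.13, -0.004, -0.0]
ft_force: [-5.8, 1.2, 4.8]
grip_width: 0.087
grip_force: 2.7
```

```bash
python3 go.py -.118 -.003 .066 0.002; python3 meas.py
```

```text
t 14.42 at uvz -0.0939 -0.0029 0.0665 yawrel 0.001 F [-5.8  1.2  4.8]
norm shift [-0.1207  0.0003  0.0035] turn -0.0005
scene u [[81.438, -0.006, -111.869, 105.511, 497.0], [79.06, -0.006, -113.08, 104.416, 525.0]]
  top rect [-9.1 -4.4] ((183.8774871826172, 220.3786163330078), 0.1797986775636673) [np.float64(-83.7), np.float64(80.9)] [np.float64(-112.3), np.float64(105.2)]
side v [[109.086, 0.001, -80.303, 80.102, 456.0], [108.902, 0.006, -83.215, 76.091, 485.0]]
  top rect [-13.8  -0.5] ((182.58470153808594, 224.0569610595703), 0.300067663192749) [np.float64(-97.8), np.float64(76.4)] [np.float64(-107.8), np.float64(110.8)]
```

move_arm:
  motion: "1 .005 0 0 0; 1 .01 0 0 0; 1 .01 0 0 0; 1 .01 0 0 0; 1 .01 0 0 0"

```text
time: 14.93
position: [0.4489, 0.0093, 0.0664]
tool_rot: [0.991, -0.13, -0.005, -0.001]
ft_force: [-6.6, 2.4, 4.5]
grip_width: 0.0867
grip_force: 3.5
```

```bash
python3 go.py -.118 -.003 .066 0.002; python3 meas.py
```

```text
t 14.93 at uvz -0.0931 -0.0028 0.0664 yawrel -0.0 F [-6.6  2.4  4.5]
norm shift [-0.1246  0.0009  0.0033] turn -0.0007
scene u [[81.501, -0.005, -113.467, 105.421, 502.0], [79.482, -0.002, -113.618, 104.624, 515.0]]
  top rect [-6.7 -4.4] ((185.19241333007812, 220.33291625976562), 0.0403086394071579) [np.float64(-82.2), np.float64(82.0)] [np.float64(-112.7), np.float64(105.1)]
side v [[109.013, 0.005, -79.849, 79.421, 447.0], [108.804, -0.0, -82.256, 78.315, 497.0]]
  top rect [-12.1  -1. ] ((181.84144592285156, 227.74554443359375), 0.5912335515022278) [np.float64(-96.9), np.float64(77.2)] [np.float64(-108.3), np.float64(110.4)]
```

move_arm:
  motion: "1 .004 0 0 0; 1 .008 0 0 0; 1 .01 0 0 0; 1 .01 0 0 0; 1 .01 0 0 0; 1 .01 0 0 0"

```text
time: 15.53
position: [0.4504, 0.0089, 0.0664]
tool_rot: [0.991, -0.13, -0.005, -0.001]
ft_force: [-7.0, 1.9, 6.0]
grip_width: 0.0871
grip_force: 3.7
```

```bash
python3 go.py -.118 -.003 .066 0.002; python3 meas.py
```

```text
t 15.53 at uvz -0.0914 -0.0028 0.0664 yawrel -0.001 F [-7.   1.9  6. ]
norm shift [-0.1328  0.0009  0.0034] turn -0.0008
scene u [[81.347, -0.005, -113.348, 105.523, 505.0], [81.181, 0.002, -113.456, 105.035, 511.0]]
  top rect [-5.7 -4.3] ((220.09494018554688, 183.67616271972656), 89.92733001708984) [np.float64(-81.9), np.float64(84.2)] [np.float64(-112.6), np.float64(105.0)]
side v [[108.973, 0.003, -79.781, 79.519, 446.0], [108.762, 0.0, -80.525, 78.726, 495.0]]
  top rect [-11.2   0.3] ((182.4734649658203, 223.59906005859375), 0.37929460406303406) [np.float64(-97.3), np.float64(79.0)] [np.float64(-108.5), np.float64(110.3)]
```

move_arm:
  motion: "1 -.03 0 0 0; 1 -.08 0 0 0; 1 -.13 0 0 0; 1 -.13 0 0 0; 1 -.13 0 -.2 0; 1 -.13 0 -.4 0; 1 -.13 0 -.6 0; 1 -.13 0 -.8 0; 1 -.13 0 -.8 0; 1 -.13 0 -.8 0"

```text
time: 16.47
position: [0.4322, 0.0137, 0.2291]
tool_rot: [0.991, -0.131, 0.004, 0.0]
ft_force: [-0.6, -0.4, -1.2]
grip_width: 0.0872
grip_force: 0.0
```

```bash
python3 go.py -.118 -.003 .066 0.002; python3 meas.py; python3 - <<'E'
from h import *
a=np.load("scene1.npz")["pic"][150:260,120:420]; b=np.load("side1.npz")["pic"][100:300,200:420]
a=cv2.resize(a,(600,220)); b=cv2.resize(b,(400,364)); c=np.zeros((590,600,3),np.uint8); c[:220]=a; c[224:588,:400]=b
cv2.imwrite("pics/fin.png",c[...,::-1])
E
```

```text
t 16.47 at uvz -0.1103 -0.0028 0.2291 yawrel -0.001 F [-0.6 -0.4 -1.2]
norm shift [-0.0447  0.001   0.8154] turn -0.0009
scene u [[81.443, -0.003, -112.974, 105.344, 496.0], [81.069, -0.002, -113.843, 104.909, 515.0]]
  top rect [ 1.1 -4.3] ((168.55599975585938, 220.328369140625), 0.36536529660224915) [np.float64(-77.9), np.float64(83.8)] [np.float64(-112.4), np.float64(105.1)]
side v [[109.073, -0.0, -79.992, 79.691, 446.0], [108.77, -0.001, -80.674, 78.744, 496.0]]
  top rect [-0.3  0.8] ((160.41944885253906, 225.67405700683594), 0.06742838025093079) [np.float64(-80.2), np.float64(78.5)] [np.float64(-108.8), np.float64(110.5)]
```

View pics/fin.png

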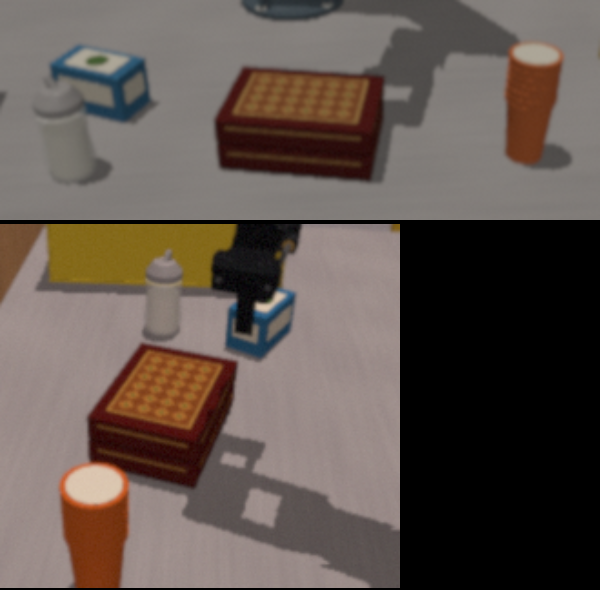

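The two boxes are flush in both views: the front faces around (300,125) and (145,440) line up with no ledge. The hand is clear, and the cups, shaker and carton haven't been touched.

```bash
python3 -c "
from rig import robot
print(robot.hand_in())"
```

```text
the job is handed in; nothing more can be done
None
```

The top box is now flush with the lower box to within about 1 mm and 0.005 rad by the last camera measurement; the lower box and the other items stayed put, the hand is clear, and the job was handed in at about 16.5 s.

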